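# Seat the tea jug, fit its locked lid pair, take off the outer lid alone

### The arm

A 6-joint arm with a two-finger parallel gripper is mounted at the origin on a cart in front of the work surface, level with it; the furniture and walls round the work are solid. World frame = base frame: x ahead of the robot, y to its left, z up, the work surface at z = 0. Lengths are in mm, angles in rad, forces in N, time in s.
With the tool pointing down it reaches from about 275 to 825 mm from the base axis. Payload 4.9 kg.
Tool frame: the origin (TCP) lies at the very end of the fingers, on their centre line; the grasp point (between the pads) lies 19 mm behind it; z points along the fingers, y is the direction in which the jaws open and shut (so a half turn about z gives the same grasp; the last joint's range is limited). The gripper opens to 85 mm and grips with 20 to 120 N. Pads are 22 mm wide; open, the fingers measure 114 mm over their backs; the gripper's body (76 mm by 85 mm) begins 54 mm behind the grasp point. The pads swing forward as they close: fully open they stand 13 mm farther back than shut.
Start: joints at [1.05, 0.326, -0.193, 1.052, 0, 1.437], TCP at [207.471, 509.386, 231.281] pointing down, gripper open.
Joint ranges: [-2.65, 2.65], [-0.97, 1.79], [-1.3, 1.35], [-1.93, 2.1], [-1.47, 1.37], [-3.14, 3.14]. Speed limits (rad/s): [2.57, 2.57, 3.14, 3.14, 3.14, 3.14].

### API

Orientations are given as [roll, pitch, yaw] about the fixed x, y, z axes, in that order (R = Rz(yaw) Ry(pitch) Rx(roll)).
In Python, from bench import bot, solve_ik, imaging gives the robot as it stands. Calls block until the motion is done:
- bot.move_ptp(position, orientation): joint-space move of the TCP to a pose.
- bot.movel(position, rot=None, max_speed=150, threshold=None): straight line of the TCP; rot=None keeps the orientation; max_speed is the mean speed in mm/s. With threshold (N) it stops when the force on the tool has changed by that much, and returns True; else False.
- bot.move_j(angles): joint-space move.
- bot.grip(opening, effort=None): opening from 0.0 (shut) to 1.0 (fully open); effort is the grip in N (None keeps the last); returns when the fingers have stopped.
- bot.dwell(seconds).
- solve_ik(position, orientation): joint angles nearest the present ones, or None.
- bot.get_state(): the state.
- imaging.capture(name): name is "side" or "top" or "wrist"; returns the picture (384x512x3 uint8, blue, green, red); there is no depth.
- imaging.camera_model(name): a dict with "K" (3x3 intrinsics, pixels), "k1" (the pictures are not rectified: a ray, as slopes to the right and down, at radius r is drawn at 1 + k1 r^2 times it, then the intrinsics apply), "position" and "rotation" of the camera in the world. Camera axes: x right, y up, looking along -z (the intrinsics and any distortion apply to the point x, -y, -z); pixel columns grow to the right and rows downward; lengths in mm; the calibration is good to about 2 mm. A picture is of the moment at which its call begins: read the wrist's pose just before it. camera_model takes no time and is no camera call; for the wrist camera it gives the pose at the moment of the call.
A pose or a line that the arm cannot do raises bot.IKError and nothing moves.
- bot.sign_off(): hands the job in, once; it reports no verdict.
The state is a dict: "t": time; "qpos": joint angles; "joint_velocities": joint speeds; "effort": joint torques, N m; "tcp_pos": TCP position; "orientation": TCP orientation; "contact_force": force on the tool from outside, world axes, zero at the start; "wrist_torque": the same for the moment, N m; "opening": opening from 0.0 (shut) to 1.0 (fully open).
Only numpy, scipy, OpenCV 4.12 (cv2) and the standard library are available. Lean on these libraries where they do the work, as an engineer would, in place of code of your own. Each camera call takes 0.05 s, during which the arm holds its last target.

### The job

Get the tea jug ready for me to fill it through its strainer: set the jug fully home over the pegs of the warming base, then lower the two locked-together lids as one onto the jug so that the strainer lid's ears drop into the notches of the rim. Turn the knob anticlockwise (seen from above) to unlock the outer lid, lift it off alone while the strainer lid stays seated in the jug, and finish still holding the outer lid in the gripper, raised to the height of the jug's rim or more and well clear to one side of the jug. Leave the mug, tea box and timer where they are.

Things in the scene. Friction and masses are not known exactly. Their poses are not given: they have to be found in the camera images.
- warmer: Fixed low black round base, 108 mm across, steel plate on top, grey switch on its -x side. Origin: centre of its underside, on the worktop. The plate's top is 20 mm up. On it a tapered centring boss (52 mm wide, 40 mm at its top, 10 mm high) and three round-topped pegs, 9 mm thick, 8 mm high, 34 mm from the centre at 0, 120 and 240 degrees from its own +x.
- jug: Loose steel tea jug, 126 mm tall, 0.3 to 0.5 kg; belly 86 mm wide, black loop handle along its own +x out to 76 mm from the axis, below 107 mm height. Origin: centre of its underside. Black foot 12 mm high (inside 56, outside 80 mm) with three peg slots 14 mm wide at 0 (under the handle), 120, 240 degrees: any of three ways fits; home, its origin is 20 mm above the warmer's.
- jug_mouth (a point): Centre of the jug's mouth, level with the top of its rim, 126 mm above its underside; axes as the jug. The black neck is straight for 30 mm below it, 62 mm outside, 52 mm inside: grip across it at the jug's own +y and -y. The rim has two notches 14 mm wide, 7.5 mm deep at the jug's +x (over the handle) and -x.
- inner_lid: Loose steel strainer lid below the outer lid, 0.1 kg. Origin: centre of the underside of its tapered cup (38 mm wide below, 48 above, 22 mm deep), on which it stands. A flange 60 mm wide, 22 to 25 mm up, rests on the jug's rim. Two ears, 9 mm wide, 15.5 to 22 mm up, stand out along its own +x and -x to 40 mm from the axis and drop into the notches, either way round.
- inner_seat (a point): Centre of the underside of the strainer lid's flange, 22 mm above that lid's origin; axes as that lid. Seated, it coincides with jug_mouth; with the ears standing on the rim instead it is 6.5 mm too high. In the notches the lid can turn only about 5 degrees. It hangs from the outer lid by a post with a crossbar (30 x 8 mm, along its own x).
- outer_lid: Loose steel lid with black bar knob, 67 mm across, 0.1 to 0.16 kg. Origin: centre of its floor, 25 mm above the strainer lid's origin when nested. Locked at the start, knob 50 to 75 degrees clockwise (from above) of the ears' line; lifting the knob lifts both lids after 2 mm play. With the knob within 7 degrees of the ears' line (a stop is just past it) it lifts straight off alone.
- knob (a point): Centre of the outer lid's bar knob, 29 mm above that lid's origin; axes as that lid. The bar is 46 mm long along its own x, 14 mm wide, 20 mm high; the lid's top is 12 mm below this point. Turn anticlockwise (from above) to unlock.
- mug: Bystander: white mug with handle, 96 mm tall, at the back. Origin under its centre.
- tea_box: Bystander: pale green carton of tea, 65 x 112 x 125 mm, at the back right. Origin under its centre.
- kitchen_timer: Bystander: red and white round timer, 63 mm across, 46 mm tall, at the front right. Origin under its centre.
Not all that is in view belongs to the job. What is shaped like the outer_lid but orange, purple or turquoise is not meant.

How it is judged:
By the outcome, as a careful person would: the job done as asked, in the order asked, and still so for the second after the job is handed in, while the arm keeps its last pose, push and grip.
It also fails if it takes over 72 s, if anything falls off the work surface, if the arm or the gripper's body presses on something with over 40 N, if the wrist force passes 120 N, or if a joint passes its speed limit or range.

## Working session

There is one attempt and no reset: what is moved stays moved. The work goes in short steps, each a Python script; the robot and the scene stay as the last script left them, time stands still between calls to the robot, and variables do not carry over. Pictures are saved under pics/ and viewed, and the job is handed in when it is done.

```bash
ls; mkdir -p pics; python3 - <<'E'
from bench import bot, solve_ik, imaging
import cv2
for n in("side","top","wrist"):
    im=imaging.capture(n); cv2.imwrite(f"pics/{n}0.png",im)
    m=imaging.camera_model(n); print(n,m)
print(bot.get_state())
E
```

```text
pics
side {'K': array([[397.19869468,   0.        , 257.66424195],
       [  0.        , 397.19869468, 192.92608756],
       [  0.        ,   0.        ,   1.        ]]), 'k1': 0.00011949879631267749, 'position': array([  96.04640909, -587.07531751,  418.79809101]), 'rotation': array([ 1.21031202, -0.02780813, -0.55241398])}
top {'K': array([[458.60227912,   0.        , 257.2631383 ],
       [  0.        , 458.60227912, 185.6706766 ],
       [  0.        ,   0.        ,   1.        ]]), 'k1': 0.018353998783828453, 'position': array([ 193.87498179,   -9.16565226, 1036.60626759]), 'rotation': array([ 4.06184608e-01, -3.17715184e-05, -1.16706158e+00])}
wrist {'K': array([[267.90089817,   0.        , 252.45170058],
       [  0.        , 267.90089817, 192.3196035 ],
       [  0.        ,   0.        ,   1.        ]]), 'k1': -0.057034445195691855, 'position': array([140.67784779, 537.1972547 , 374.62805347]), 'rotation': array([-0.28770782,  0.00193771,  1.18461147])}
{'t': 0.15, 'qpos': array([ 1.04979983e+00,  3.26774650e-01, -1.93363044e-01,  1.05198627e+00,
        4.37901575e-06,  1.43659470e+00]), 'joint_velocities': array([-0.00125505, -0.0023409 ,  0.00347722,  0.00066228, -0.00068897,
       -0.00095907]), 'effort': array([ 1.42180401e-03, -4.43704462e+01,  2.62664509e+01,  1.04170956e-02,
        1.17391792e-05,  1.88088120e-05]), 'tcp_pos': array([207.23954171, 508.98601944, 230.67779073]), 'orientation': array([-3.14027754e+00, -1.81976560e-04,  2.75479767e+00]), 'contact_force': array([ 0.52318473,  0.22191742, -0.52102305]), 'wrist_torque': array([-0.02467516, -0.04700135,  0.00558613]), 'opening': 0.9964415328261825}
```

```bash
python3 -c "
import cv2
for n in('side','top','wrist'):
    im=cv2.imread(f'pics/{n}0.png'); cv2.imwrite(f'pics/{n}0b.png',cv2.resize(im,(800,600),interpolation=cv2.INTER_CUBIC))"
```

```text
(no output)
```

View pics/side0.png

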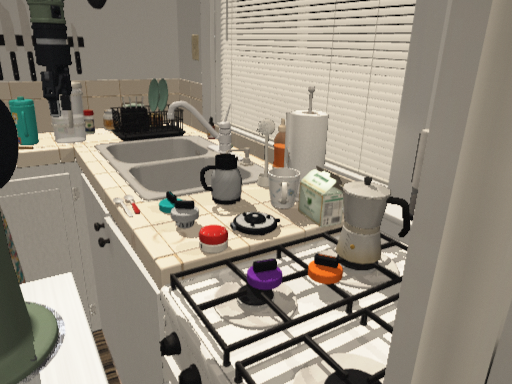

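View pics/top0b.png

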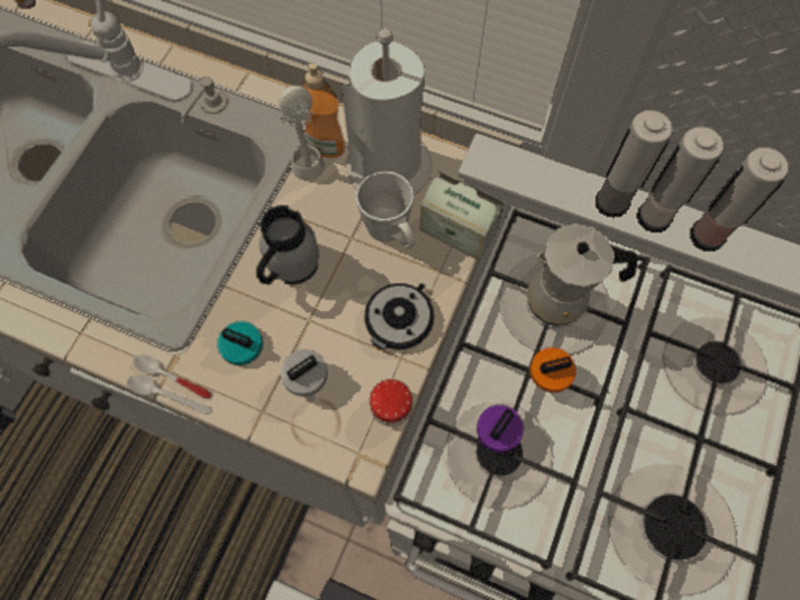

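View pics/wrist0.png

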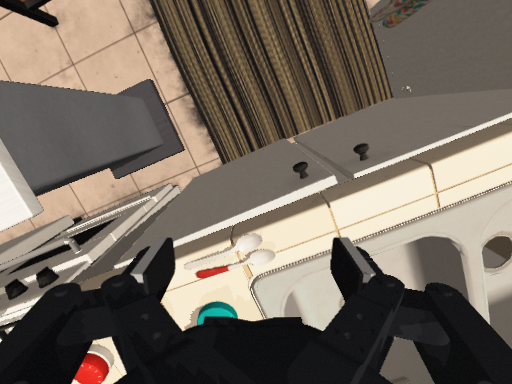

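The side view shows the warmer at about (256,223), the steel lids at (184,212) and the jug at (226,178). The top view (800 px scale) shows the jug at (288,245), the warmer at (400,315), the steel lids at (303,373) and the timer at (391,401).

```bash
cat > h.py <<'E'
import numpy as np, cv2
from scipy.spatial.transform import Rotation as R
from bench import bot, solve_ik, imaging
def rot(m): return R.from_euler('xyz',m['rotation']).as_matrix()
def ray(m,px):
    K=m['K']; k=np.array([[m['k1'],0,0,0.]])
    u=cv2.undistortPoints(np.array([[px]],float),K,np.array([m['k1'],0,0,0,0.]))[0,0]
    d=rot(m)@np.array([u[0],-u[1],-1.]); return np.array(m['position']),d/np.linalg.norm(d)
def onplane(m,px,z):
    o,d=ray(m,px); return o+d*(z-o[2])/d[2]
def tri(obs):
    A=np.zeros((3,3));b=np.zeros(3)
    for m,px in obs:
        o,d=ray(m,px);P=np.eye(3)-np.outer(d,d);A+=P;b+=P@o
    x=np.linalg.solve(A,b)
    e=[np.linalg.norm((np.eye(3)-np.outer(d,d))@(x-o)) for o,d in (ray(m,p) for m,p in obs)]
    return x,e
def proj(m,X):
    p=rot(m).T@(np.asarray(X,float)-m['position']); s=np.array([p[0]/-p[2],-p[1]/-p[2]])
    s=s*(1+m['k1']*(s@s)); return m['K'][:2,:2]@s+m['K'][:2,2]
def snap(name,tag):
    import pickle
    m=imaging.camera_model(name); im=imaging.capture(name)
    cv2.imwrite(f'pics/{tag}.png',im); pickle.dump((m,im),open(f'pics/{tag}.pkl','wb')); return m,im
def load(tag):
    import pickle; return pickle.load(open(f'pics/{tag}.pkl','rb'))
def zoom(im,x0,y0,w,h,f,out): cv2.imwrite(f'pics/{out}.png',cv2.resize(im[y0:y0+h,x0:x0+w],None,fx=f,fy=f,interpolation=cv2.INTER_CUBIC))
E
python3 - <<'E'
from h import *
mt,it=snap('top','t0'); ms,iS=snap('side','s0')
zoom(it,120,120,200,150,4,'tz'); zoom(iS,100,140,200,150,4,'sz')
s=.64
for n,p,z in(('lid knob',(303,366),54),('lid ',(303,375),54-29+10),('jug rim',(284,222),126),('warmer boss',(400,311),30),('timer',(391,400),46),('mug',(385,195),96),('tea',(465,192),125),('turq',(238,337),54)):
    print(n,onplane(mt,(p[0]*s,p[1]*s),z))
E
```

```text
lid knob [418.64306215 240.39777814  54.        ]
lid  [410.81916157 239.2124457   35.        ]
jug rim [585.52090898 343.01753421 126.        ]
warmer boss [559.27073495 150.13882812  30.        ]
timer [424.37301492 106.10923486  46.        ]
mug [700.04963523 235.0024093   96.        ]
tea [735.31419723 121.30545167 125.        ]
turq [421.01625511 346.45437764  54.        ]
```

View pics/tz.png

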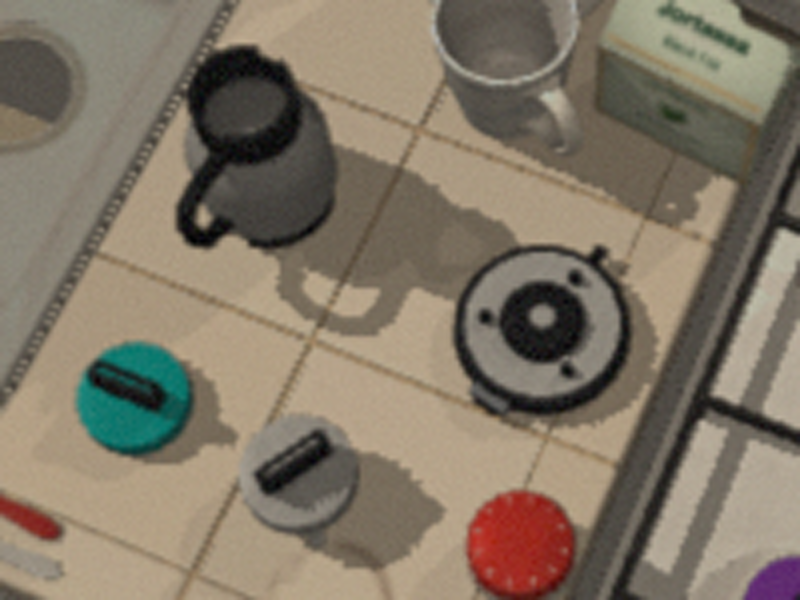

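View pics/sz.png

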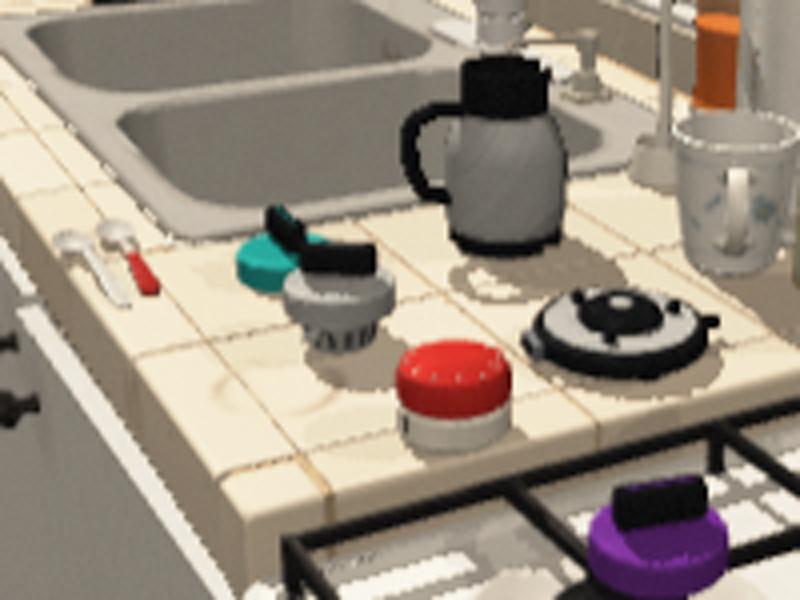

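```bash
python3 - <<'E'
from h import *
pi=np.pi
for i,p in enumerate([(440,270,190),(390,215,170),(540,190,190),(590,140,170),(560,330,230),(610,310,230)]):
    bot.move_ptp(p,[pi,0,pi]); bot.dwell(0.15); snap('wrist',f'w{i}')
s=bot.get_state(); print(s['t'],s['tcp_pos'],s['orientation'])
ims=[load(f'w{i}')[1] for i in range(6)]
a=np.vstack([np.hstack([ims[0],ims[1]]),np.hstack([ims[2],ims[3]])]); cv2.imwrite('pics/wa.png',cv2.resize(a,(800,600),interpolation=cv2.INTER_AREA))
cv2.imwrite('pics/wb.png',cv2.resize(np.hstack(ims[4:]),(800,300),interpolation=cv2.INTER_AREA))
E
```

```text
5.3417 [609.29422246 309.95762215 229.95623377] [-3.14153229e+00 -7.41012587e-04 -3.14143747e+00]
```

View pics/wa.png

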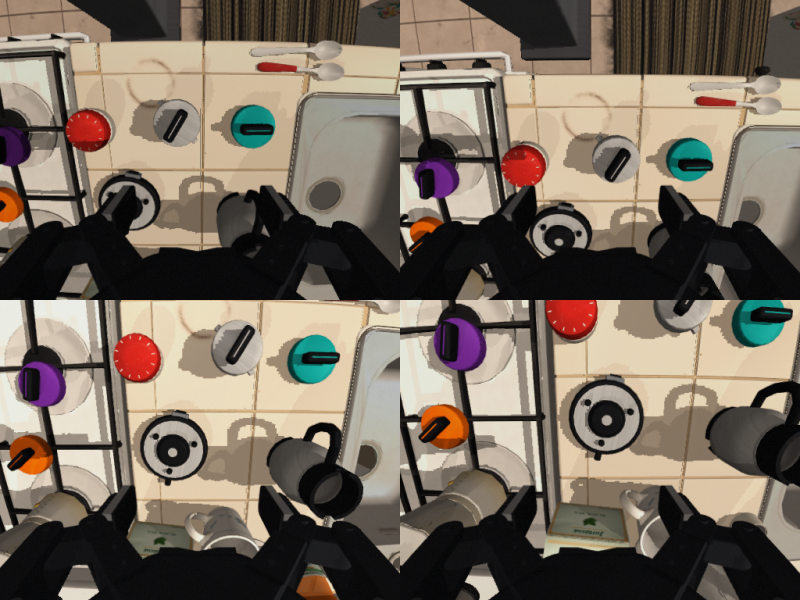

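View pics/wb.png

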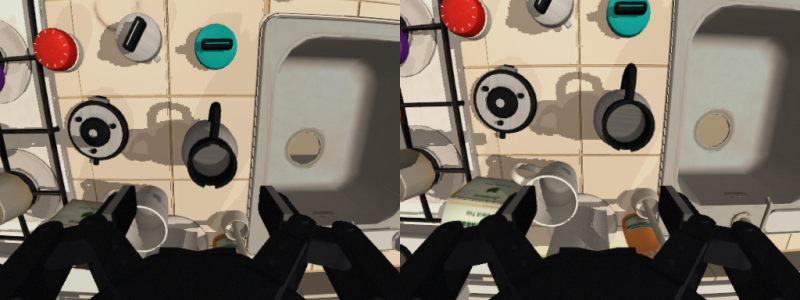

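```bash
python3 - <<'E'
from h import *
def tile(l,out,f=4):
    r=[]
    for t,x,y in l:
        im=load(t)[1]; x=int(min(max(x,0),412)); y=max(0,min(y,309)); c=cv2.resize(im[y:y+75,x:x+100],None,fx=f,fy=f,interpolation=cv2.INTER_CUBIC)
        cv2.putText(c,f'{t} {x},{y}',(5,15),0,.5,(0,0,255),1); r.append(c)
    cv2.imwrite(f'pics/{out}.png',np.vstack([np.hstack(r[:2]),np.hstack(r[2:])]))
tile([('w0',177,118),('w1',227,165),('w2',252,25),('w4',130,20)],'z1')
tile([('w2',175,155),('w3',215,115),('w4',75,115),('w5',95,90)],'z2')
tile([('w4',220,130),('w5',240,75),('w4',220,170),('w5',240,125)],'z3')
E
```

```text
(no output)
```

View pics/z1.png

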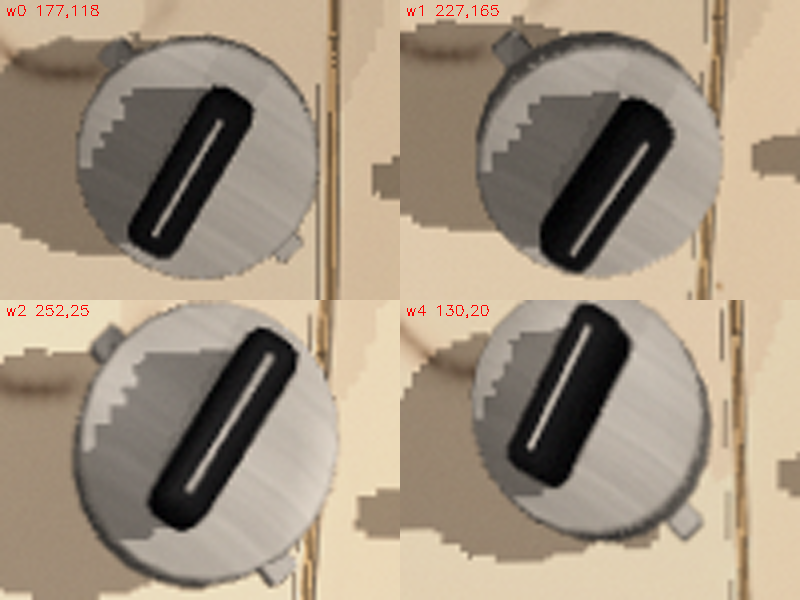

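View pics/z2.png

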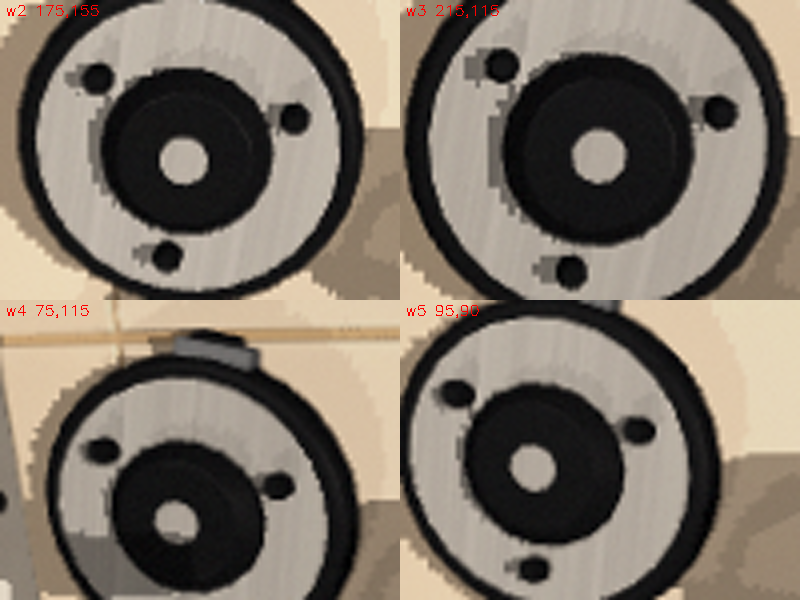

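View pics/z3.png

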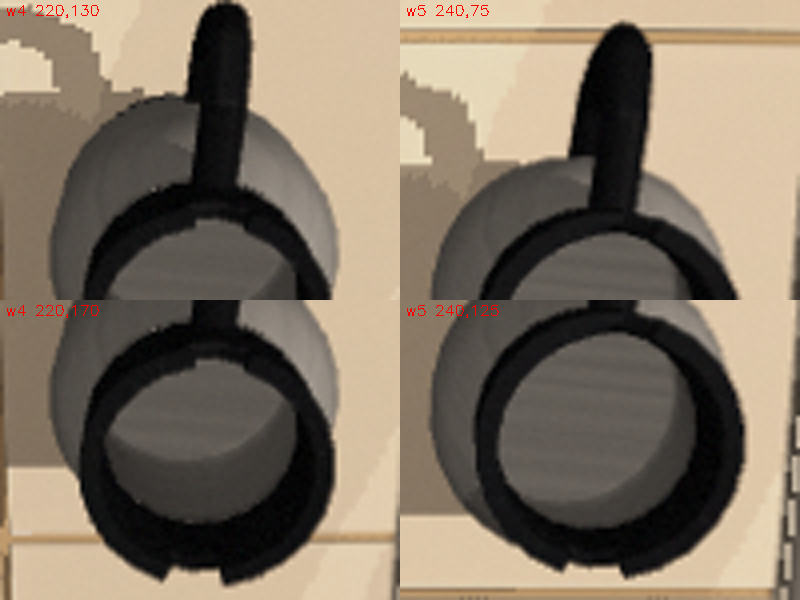

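The lids show ears at upper left and lower right of the disc, and the knob's white line runs up to the right. The warmer's three pegs and boss are clear. The jug's far notch is at about w4 (269,241), with the handle opposite it.

```bash
python3 - <<'E'
from h import *
from scipy.optimize import least_squares
M={f'w{i}':load(f'w{i}')[0] for i in range(6)}
def P(t,x0,y0,x,y): return (M[t],(x0+(x+.5)/4-.5,y0+(y+.5)/4-.5))
O={'w2':(175,155),'w3':(215,115),'w4':(75,115),'w5':(95,90)}
def T(name,d,O):
    x,e=tri([P(t,*O[t],*d[t]) for t in d]); print(name,x.round(1),np.round(e,1)); return x
print('warmer')
b=T('boss',dict(w2=(184,161),w3=(199,156),w4=(176,222),w5=(133,167)),O)
pg=[T('p1',dict(w2=(98,78),w3=(101,66),w5=(57,94)),O),T('p2',dict(w2=(294,119),w3=(320,112),w5=(239,131)),O),T('p3',dict(w2=(166,256),w3=(171,272),w5=(134,269)),O)]
pg=np.array(pg);c=pg.mean(0);print('c',c.round(1),np.linalg.norm(pg-c,axis=1).round(1),np.degrees(np.arctan2(*(pg-c)[:,1::-1].T[0:2])).round(1))
O={'w0':(177,118),'w1':(227,165),'w2':(252,25),'w4':(130,20)}
print('lid')
a=T('k up',dict(w0=(220,122),w1=(247,144),w2=(270,55),w4=(188,27)),O)
d=T('k dn',dict(w0=(155,236),w1=(172,255),w2=(190,192),w4=(130,148)),O)
print('knob c',((a+d)/2).round(1),np.degrees(np.arctan2(*(a-d)[1::-1])).round(1),np.linalg.norm(a-d))
e1=[];e2=[]
for t,x,y in(('w0',108,48),('w1',102,39),('w2',100,37)): e1.append(onplane(*P(t,*O[t],x,y),22)); print('ear UL',e1[-1].round(1))
for t,x,y in(('w0',291,254),('w4',292,231),('w2',286,274)): e2.append(onplane(*P(t,*O[t],x,y),22)); print('ear LR',e2[-1].round(1))
T('earUL',dict(w0=(108,48),w1=(102,39)),O);T('earLR',dict(w0=(291,254),w4=(292,231)),O)
v=np.mean(e1,0)-np.mean(e2,0);print('ears',np.linalg.norm(v),np.degrees(np.arctan2(v[1],v[0])),(np.mean(e1,0)+np.mean(e2,0))/2)
print('jug')
O={'w4':(220,170),'w5':(240,125)}
n1=T('notch L',dict(w4=(165,283),w5=(167,272)),O);n2=T('notch R',dict(w4=(222,285),w5=(222,277)),O)
O={'w4':(220,130),'w5':(240,75)}
T('handle tip',dict(w4=(222,5),w5=(222,27)),O)
for t in('w4','w5'):
    m,im=load(t); g=im.max(2); mask=((g<60)*255).astype(np.uint8); mask[:, :200]=0; mask[256 if t=='w4' else 205:,:]=0
    cs,_=cv2.findContours(mask,cv2.RETR_EXTERNAL,cv2.CHAIN_APPROX_NONE); k=max(cs,key=cv2.contourArea)[:,0]
    q=np.array([onplane(m,p,126)[:2] for p in k.astype(float)])
    far=q[:,0]>q[:,0].max()-42; q=q[far]
    r=least_squares(lambda s:np.hypot(*(q-s[:2]).T)-s[2],[590,340,31],loss='soft_l1',f_scale=.7)
    print(t,r.x.round(1),len(q),np.abs(r.fun).mean())
E
```

```text
warmer
boss [557.8 153.9  35. ] [0.2 0.1 0.1 0. ]
p1 [535.2 128.2  26.8] [0.3 0.2 0.1]
p2 [547.3 186.1  27.4] [0.1 0.2 0.2]
p3 [591.  146.7  27.2] [0.2 0.2 0.1]
c [557.8 153.7  27.1] [34.1 34.1 33.9] [-131.7  108.1  -11.9]
lid
k up [400.5 251.1  69.1] [0.2 0.3 0.3 0. ]
k dn [429.5 233.9  69.1] [0.1 0.1 0.2 0.2]
knob c [415.  242.5  69.1] 149.4 33.73054960013325
ear UL [385.4 215.8  22. ]
ear UL [385.2 216.3  22. ]
ear UL [384.7 216.3  22. ]
ear LR [445.9 268.   22. ]
ear LR [444.7 267.5  22. ]
ear LR [444.1 269.1  22. ]
earUL [385.2 216.1  22.8] [0.3 0.3]
earLR [445.1 268.1  25.1] [0. 0.]
ears 79.30951244434854 -138.94558337054093 [415.01914547 242.1591372   22.        ]
jug
notch L [608.5 337.1 133.9] [0.2 0.2]
notch R [611.3 351.3 129. ] [0.2 0.2]
handle tip [505.9 352.7  87.9] [0.3 0.3]
w4 [580.8 346.9  31. ] 111 0.8658837250293455
w5 [580.  346.8  31.5] 125 0.9467265226185178
```

```bash
python3 - <<'E'
from h import *
pi=np.pi; y=np.radians(175.2)
bot.grip(1.0,80)
bot.move_ptp((580.4,346.9,170),[pi,0,y])
hit=bot.movel((580.4,346.9,94),max_speed=80,threshold=10)
s=bot.get_state(); print(hit,s['t'],s['tcp_pos'],s['contact_force'])
if not hit:
    bot.grip(0.0,80); bot.dwell(.2)
    s=bot.get_state(); print(s['opening'],s['tcp_pos'],s['contact_force'],s['wrist_torque'])
    snap('wrist','g1'); snap('side','g1s'); zoom(load('g1s')[1],100,100,200,150,4,'g1sz')
E
```

```text
False 7.0667 [580.86695999 347.14510816  94.64861595] [0.01805135 0.11688816 0.30688097]
0.7106371918104033 [581.39296307 346.87408012  95.42715983] [ 0.17452903 -2.68686829  5.5192599 ] [-0.25210944  0.07095671  0.06788577]
```

View pics/g1.png

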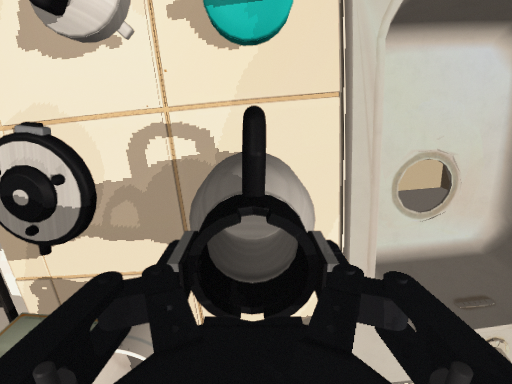

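View pics/g1sz.png

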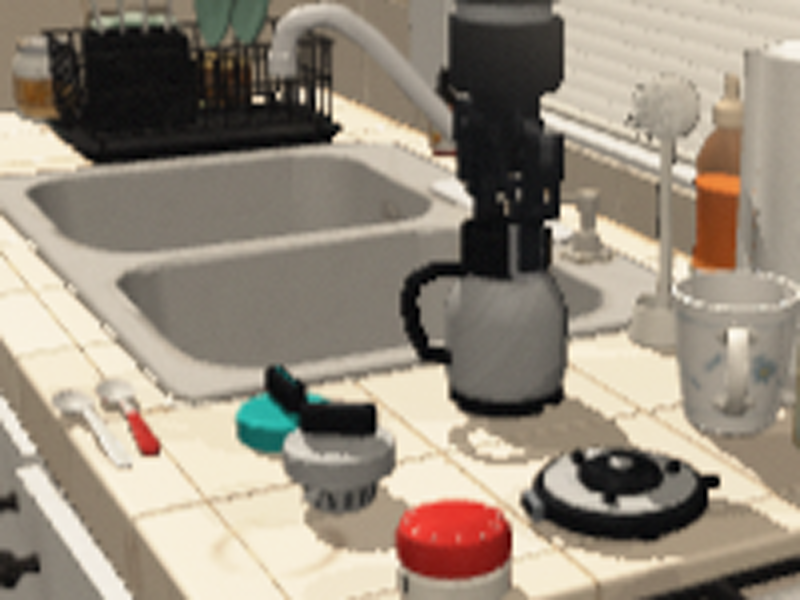

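```bash
python3 - <<'E'
from h import *
pi=np.pi; y=np.radians(228.2)
bot.movel((580.4,346.9,160),max_speed=100)
bot.movel((557.8,153.8,160),rot=[pi,0,y],max_speed=120); bot.dwell(.3)
s=bot.get_state(); print(s['t'],s['tcp_pos'],np.degrees(s['orientation']),s['opening'],s['contact_force'])
snap('wrist','g2'); snap('side','g2s'); zoom(load('g2s')[1],150,100,200,150,4,'g2sz')
E
```

```text
10.6 [557.78086798 154.01946362 159.98159781] [ 1.79999493e+02  7.28627061e-04 -1.31784201e+02] 0.7150128630650509 [ 0.01841886 -0.47456055 -4.23887573]
```

View pics/g2.png

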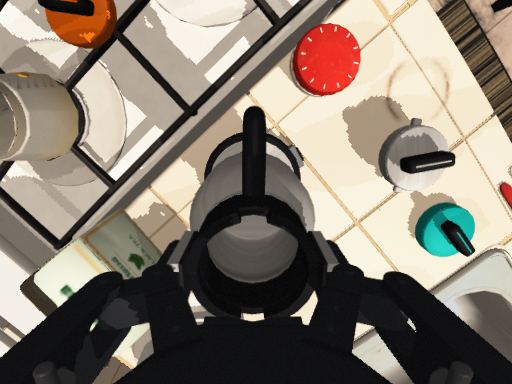

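View pics/g2sz.png

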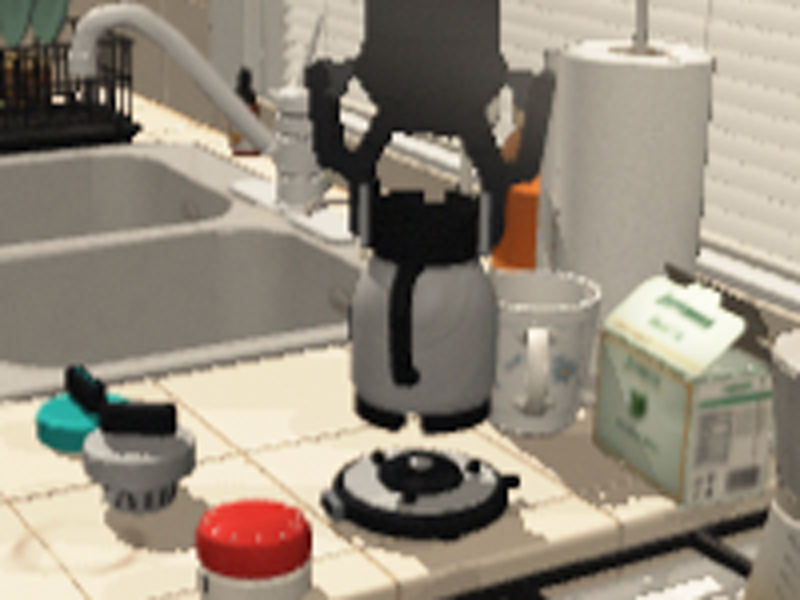

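```bash
python3 - <<'E'
from h import *
bot.movel((557.8,153.8,130),max_speed=80)
hit=bot.movel((557.8,153.8,113),max_speed=25,threshold=8)
s=bot.get_state(); print(hit,s['t'],s['tcp_pos'],s['contact_force'],s['wrist_torque'])
E
```

```text
True 11.8083 [557.82292957 153.76579452 115.44430277] [-0.10334353 -0.54084331  4.68734502] [ 0.08045866  0.26643208 -0.00376465]
```

Contact came at TCP z = 115.44, which is the gripped height on the worktop (95.43) plus 20, so the jug is home. I'll release it and check.

```bash
python3 - <<'E'
from h import *
pi=np.pi
bot.grip(1.0); 
s=bot.get_state(); p=s['tcp_pos']; print(p,s['opening'])
bot.movel((557.8,153.8,200),max_speed=150)
y=np.radians(228.2)
q=np.array([557.8,153.8,210])-np.array([np.cos(y),np.sin(y),0])*10
bot.movel(q,max_speed=150); bot.dwell(.2); snap('wrist','j1')
bot.move_ptp((600,190,235),[pi,0,y]); bot.dwell(.2); snap('wrist','j2'); snap('side','j2s'); zoom(load('j2s')[1],150,100,200,150,4,'j2sz')
print(bot.get_state()['t'])
a=[cv2.resize(load(t)[1],(400,300)) for t in('j1','j2')]; cv2.imwrite('pics/j.png',np.hstack(a))
E
```

```text
[556.51458716 153.5693817  113.98099435] 0.9986981446806389
14.0333
```

View pics/j.png

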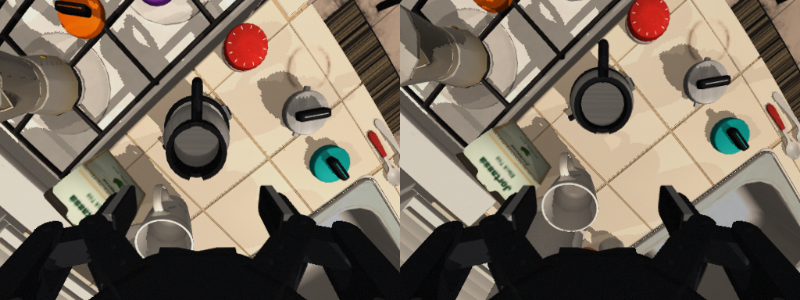

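View pics/j2sz.png

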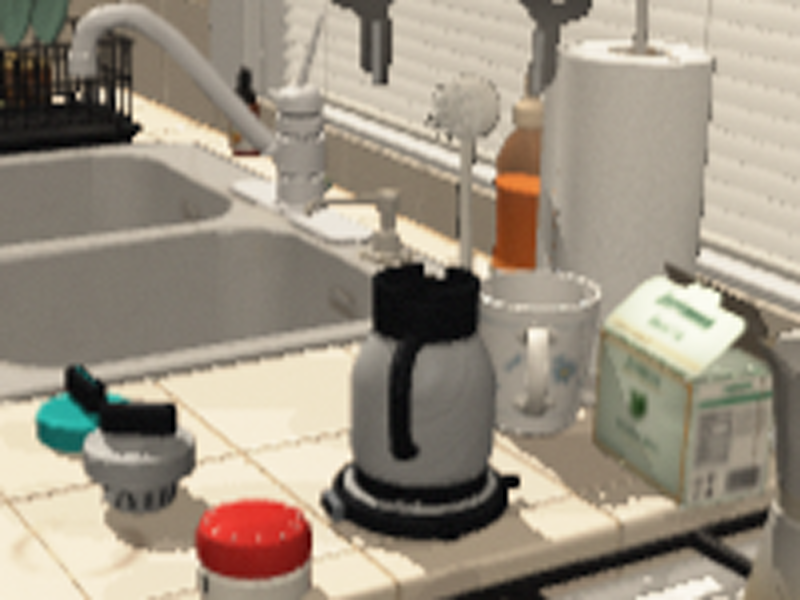

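The jug now sits with its foot down on the plate in the side view. Next I measure its mouth and notches.

```bash
python3 - <<'E'
from h import *
r=[]
for t,x,y in(('j1',200,150),('j2',205,85),('j1',200,100),('j2',205,40)):
    c=cv2.resize(load(t)[1][y:y+75,x:x+100],None,fx=4,fy=4,interpolation=cv2.INTER_CUBIC); c=np.clip(c.astype(float)*1.6,0,255).astype(np.uint8)
    r.append(c)
cv2.imwrite('pics/jz.png',np.vstack([np.hstack(r[:2]),np.hstack(r[2:])]))
for t in('j1','j2'):
    m=load(t)[0]
    for n,a in(('+x',48.2),('-x',228.2)):
        a=np.radians(a); print(t,n,proj(m,[557.8+31*np.cos(a),153.8+31*np.sin(a),146]).round(1),end=' ')
    print(proj(m,[557.8,153.8,146]).round(1))
E
```

```text
j1 +x [251.4 229.1] j1 -x [251.3 155.4] [251.3 193.7]
j2 +x [259.7 170.8] j2 -x [260.2  97. ] [260.  135.1]
```

View pics/jz.png

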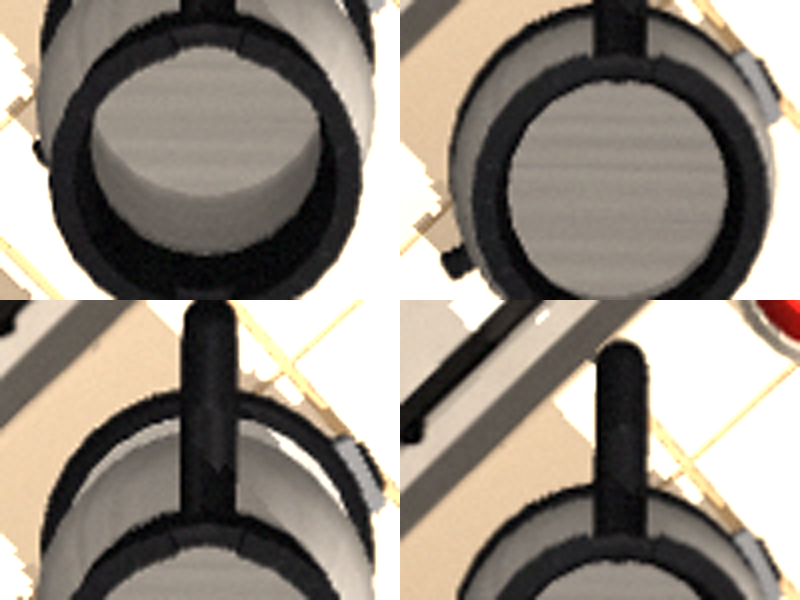

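```bash
python3 - <<'E'
from h import *
pi=np.pi; y=np.radians(149.4)
bot.move_ptp((500,220,240),[pi,0,y])
bot.grip(0.5,60)
bot.move_ptp((415,242.4,120),[pi,0,y])
hit=bot.movel((415,242.4,47),max_speed=60,threshold=6)
s=bot.get_state(); print(hit,s['t'],s['tcp_pos'],s['contact_force'],s['opening'])
if not hit:
    bot.grip(0.0,60); bot.dwell(.2); s=bot.get_state(); print(s['opening'],s['tcp_pos'],s['contact_force'],s['wrist_torque'])
snap('side','l1s'); zoom(load('l1s')[1],120,140,130,97,6,'l1sz')
snap('wrist','l1')
E
```

```text
False 17.8583 [415.33026559 242.53197356  47.35852283] [0.12585506 0.32285367 0.15219668] 0.5007445449085782
0.14894321597263063 [415.25788578 242.52996216  47.33099897] [-0.82278292 -0.13914376  4.51207169] [0.04781323 0.12339862 0.02206273]
```

View pics/l1sz.png

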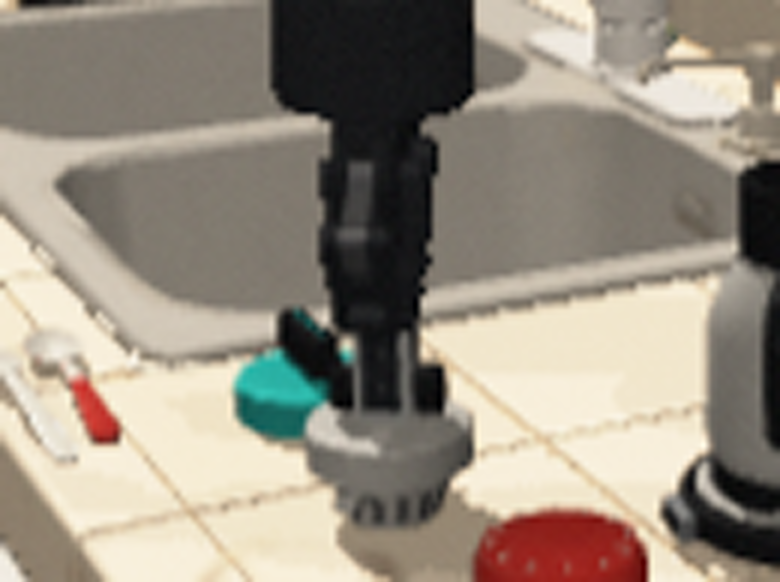

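View pics/l1.png

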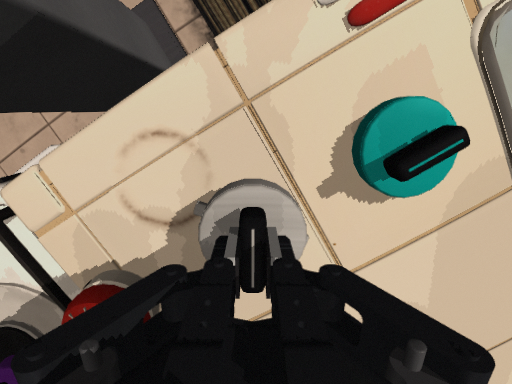

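```bash
python3 - <<'E'
from h import *
pi=np.pi; y=np.radians(156.6)
bot.movel((415,242.4,60),max_speed=40)
bot.movel((415,242.4,225),max_speed=150)
bot.movel((557.8,153.8,225),rot=[pi,0,y],max_speed=120); bot.dwell(.3)
s=bot.get_state(); print(s['t'],s['tcp_pos'],np.degrees(s['orientation']),s['opening'],s['contact_force'])
snap('wrist','l2'); snap('side','l2s'); zoom(load('l2s')[1],190,90,130,97,6,'l2sz'); snap('top','l2t')
zoom(load('l2')[1],180,160,150,110,5,'l2z')
E
```

```text
22.1 [557.62145367 154.01343992 225.099707  ] [1.79996798e+02 3.12680053e-03 1.56624444e+02] 0.14685841821175957 [ 0.33635205  0.02530003 -2.50566287]
```

View pics/l2sz.png

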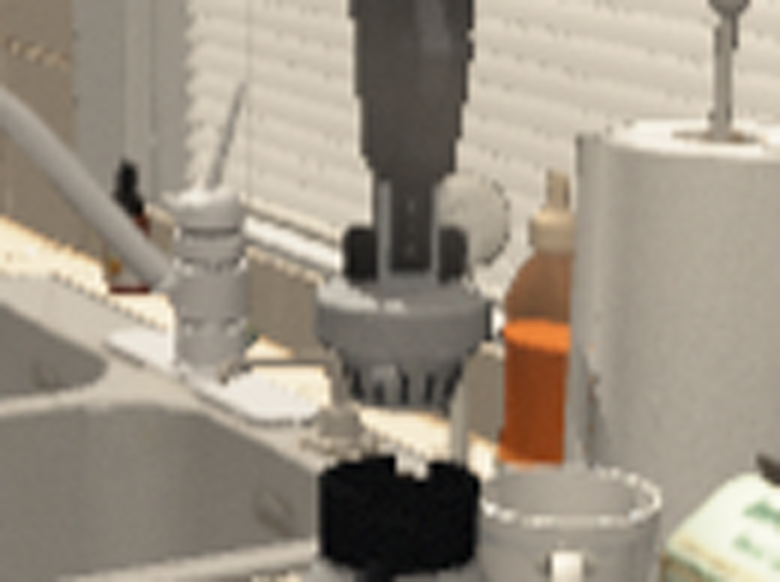

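View pics/l2z.png

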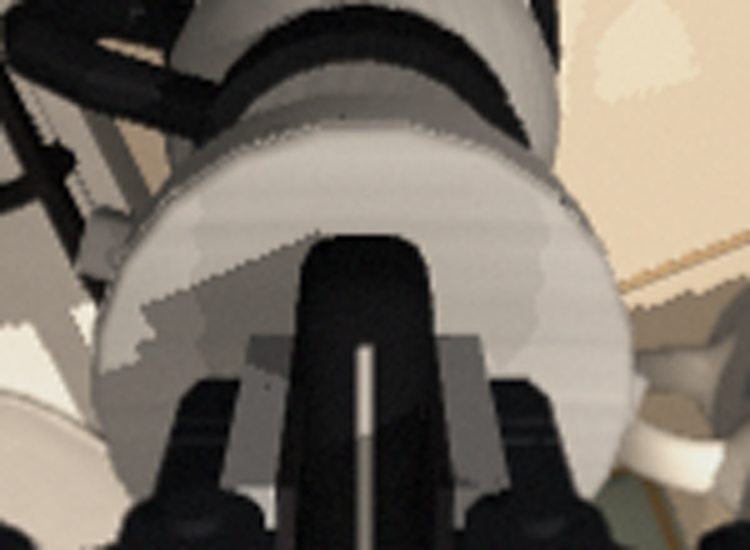

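```bash
python3 - <<'E'
from h import *
m,_=load('l2')
for z in(191,194.5,197.7):
    for p in((92,238),(105,207),(78,270),(645,378)):
        q=onplane(m,(180+p[0]/5,160+p[1]/5),z)[:2]-[557.7,153.9]; print(z,p,np.hypot(*q).round(1),np.degrees(np.arctan2(q[1],q[0])).round(1))
E
```

```text
191 (92, 238) 38.3 -126.1
191 (105, 207) 37.6 -133.7
191 (78, 270) 39.8 -118.5
191 (645, 378) 44.2 49.2
194.5 (92, 238) 37.9 -128.2
194.5 (105, 207) 37.4 -135.7
194.5 (78, 270) 39.2 -120.6
194.5 (645, 378) 43.0 51.0
197.7 (92, 238) 37.5 -130.1
197.7 (105, 207) 37.2 -137.6
197.7 (78, 270) 38.6 -122.6
197.7 (645, 378) 41.9 52.8
```

```bash
python3 - <<'E'
from h import *
bot.movel((557.8,153.8,188),max_speed=80)
hit=bot.movel((557.8,153.8,169.5),max_speed=20,threshold=6); bot.dwell(.2)
s=bot.get_state(); print(hit,s['t'],s['tcp_pos'],s['contact_force'],s['wrist_torque'])
snap('side','l3s'); zoom(load('l3s')[1],190,90,130,97,6,'l3sz'); snap('wrist','l3'); zoom(load('l3')[1],180,160,150,110,5,'l3z')
E
```

```text
True 23.8417 [557.64300586 153.74317477 171.40235219] [-0.86648599 -0.17424015  5.37296676] [0.0693456  0.09209996 0.02093656]
```

View pics/l3sz.png

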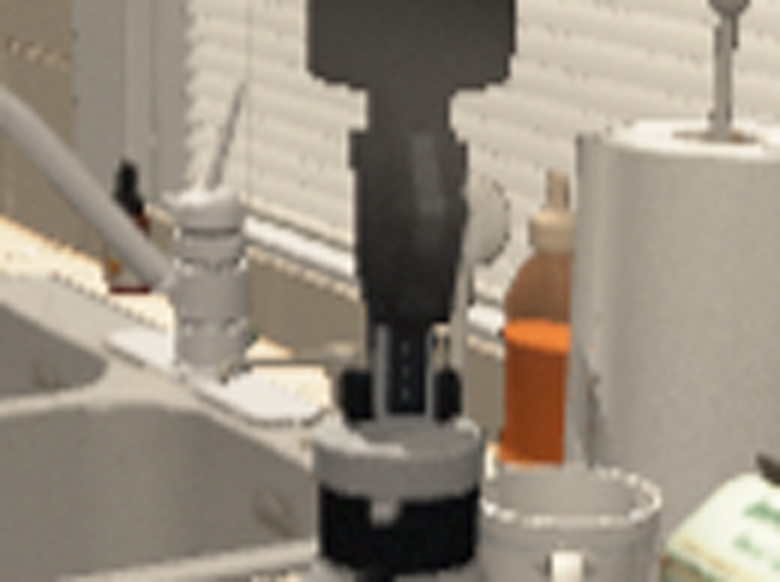

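View pics/l3z.png

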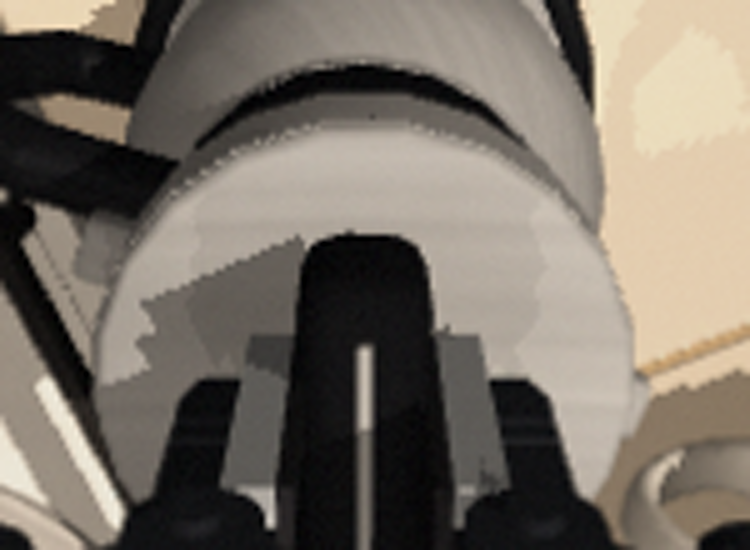

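The lids are seated: TCP z = 171.40 against 171.3 expected, and the ear is in the notch at (383,512) of the side crop. Next is the unlocking turn.

```bash
python3 - <<'E'
from h import *
pi=np.pi
bot.movel((557.8,153.8,171.8),max_speed=20)
for a in list(np.arange(168.6,229,12))+[231]:
    bot.movel((557.8,153.8,171.8),rot=[pi,0,np.radians(a)],max_speed=60)
    s=bot.get_state(); print(round(s['t'],2),np.degrees(s['orientation'])[2].round(1)%360,s['tcp_pos'].round(2),s['contact_force'].round(1),s['wrist_torque'].round(2))
    if abs(s['wrist_torque'][2])>1.5: break
snap('side','u1s'); zoom(load('u1s')[1],190,90,130,97,6,'u1sz'); snap('wrist','u1'); zoom(load('u1')[1],160,140,180,135,4,'u1z')
E
```

```text
24.55 168.5 [557.54 153.83 171.53] [ 0.3 -0.3 -1. ] [0.08 0.01 0.04]
24.91 180.4 [557.58 153.78 171.56] [-0.2  0.1 -1.7] [-0.   -0.03 -0.02]
25.27 192.4 [557.69 153.78 171.67] [-0.3 -0.5 -1.8] [-0.03  0.05 -0.  ]
25.62 204.3 [557.76 153.8  171.76] [-0.3 -0.2 -1.4] [-0.04 -0.02 -0.02]
25.98 216.3 [557.79 153.79 171.78] [ 0.1 -0.7 -1.1] [-0.02 -0.01 -0.  ]
26.34 228.3 [557.81 153.77 171.8 ] [ 0.6  0.2 -1.5] [-0.03  0.02  0.  ]
26.59 230.8 [557.81 153.8  171.8 ] [-0.4  0.2 -1.6] [-0.02  0.04  0.04]
```

View pics/u1sz.png

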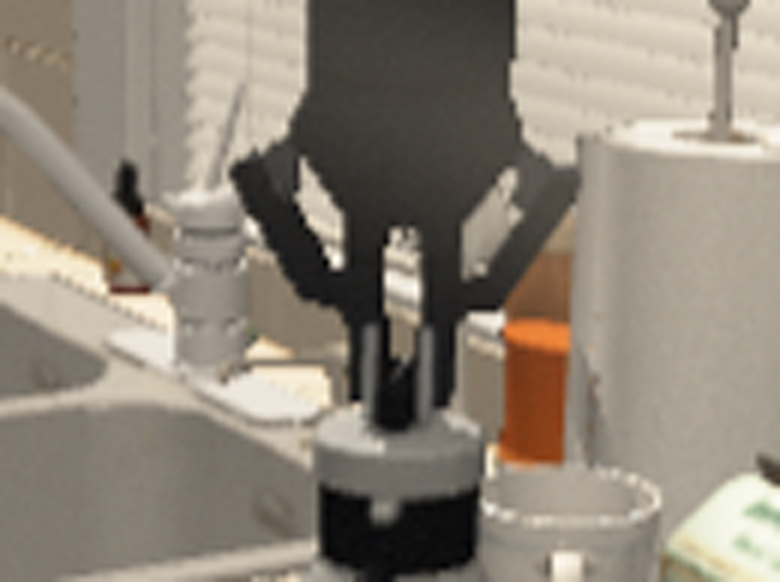

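View pics/u1z.png

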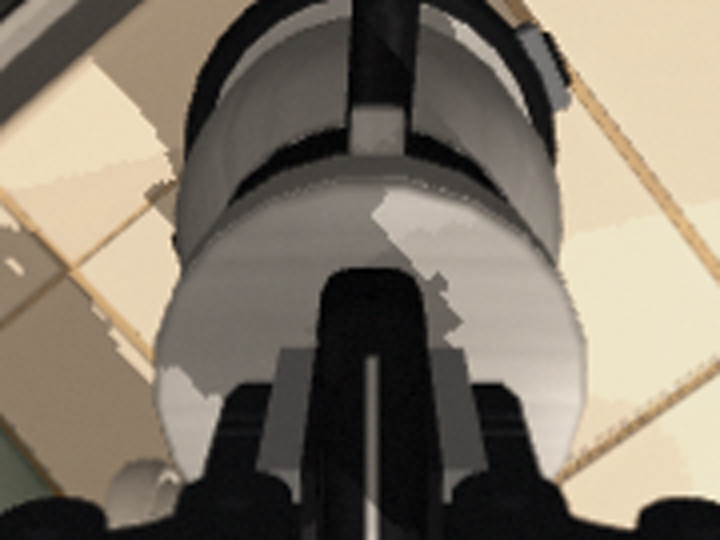

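The ear shows straight ahead of the knob, at column 378 against 371, so it is within about 2°. I'll lift slowly and look.

```bash
python3 - <<'E'
from h import *
hit=bot.movel((557.8,153.8,186),max_speed=20,threshold=5); bot.dwell(.2)
s=bot.get_state(); print(hit,s['t'],s['tcp_pos'],s['contact_force'],s['wrist_torque'],s['opening'])
snap('side','v1s'); zoom(load('v1s')[1],190,90,130,97,6,'v1sz')
E
```

```text
False 27.75 [557.69383694 153.76413203 185.82542805] [-0.36685229  0.28255609 -0.73394643] [-0.00448745  0.03186176 -0.03006671] 0.1467987197484628
```

View pics/v1sz.png

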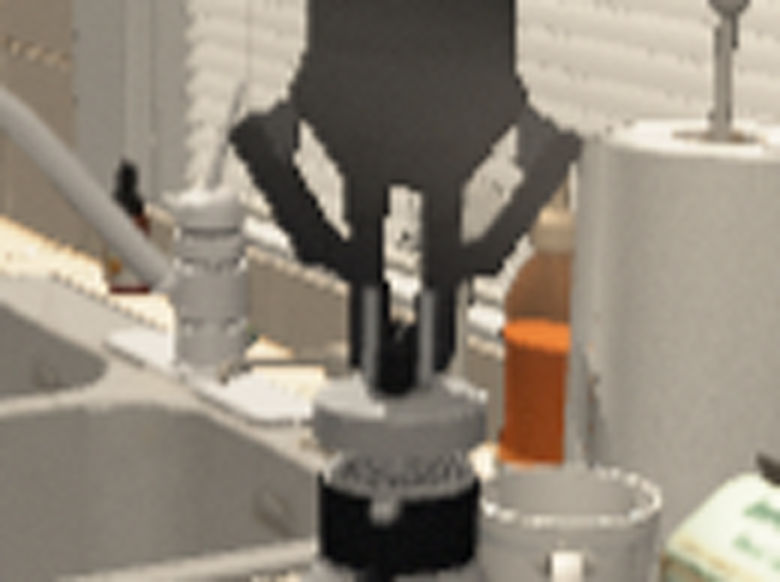

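```bash
python3 - <<'E'
from h import *
pi=np.pi
bot.movel((557.8,153.8,260),max_speed=70)
bot.movel((430,310,260),rot=[pi,0,np.radians(200)],max_speed=130); bot.dwell(.5)
s=bot.get_state(); print(s['t'],s['tcp_pos'],s['contact_force'],s['opening'])
snap('side','e1s'); zoom(load('e1s')[1],120,60,200,150,4,'e1sz'); snap('top','e1t'); zoom(load('e1t')[1],120,100,200,150,4,'e1tz')
E
```

```text
31.2083 [430.05798618 309.92412166 259.99165279] [-0.75241701  0.02351384 -2.27357227] 0.14461622408524186
```

View pics/e1sz.png

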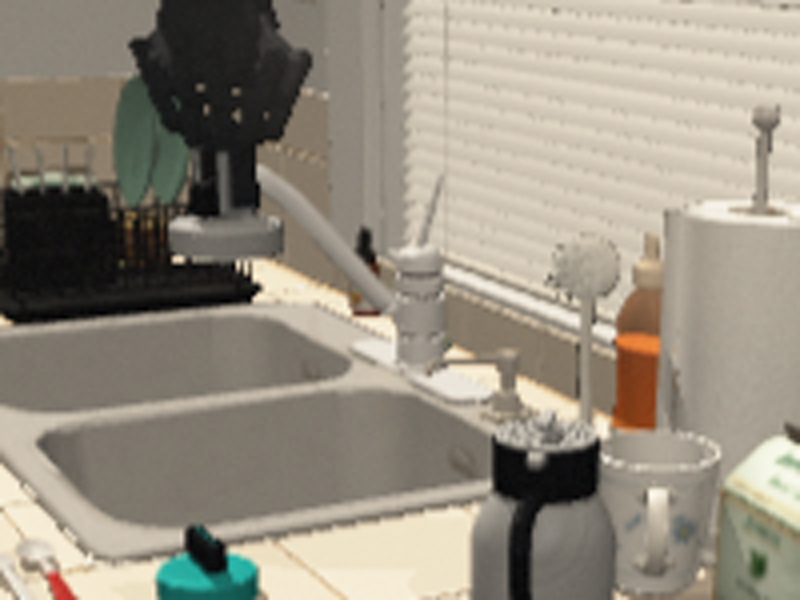

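View pics/e1tz.png

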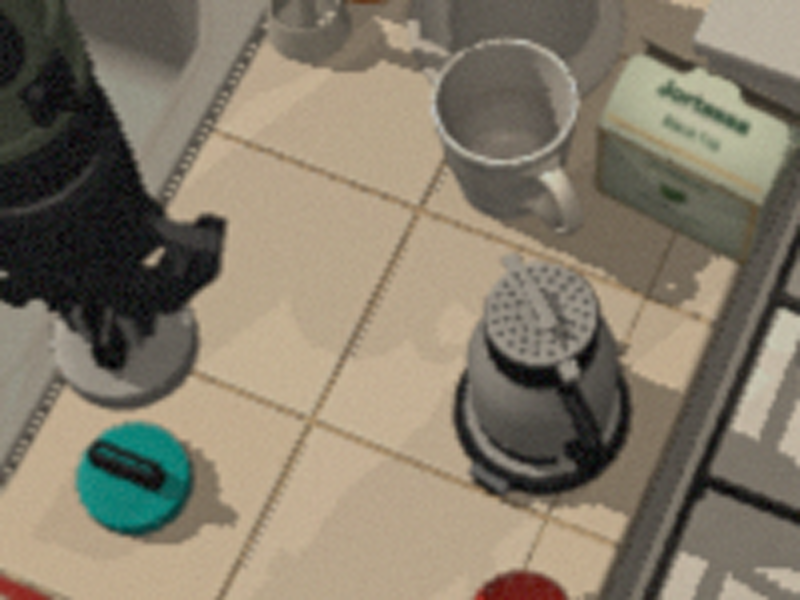

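The strainer lid is seated flush, with ears showing at both notches. The outer lid is held well clear, and the bystanders look unmoved. I'm handing it in.

```bash
python3 - <<'E'
from h import *
a,b=load('t0')[1],load('e1t')[1]
for n,(x,y,w,h) in dict(mug=(225,108,45,45),tea=(268,110,50,50),timer=(234,240,34,34)).items():
    t=a[y:y+h,x:x+w]; r=cv2.matchTemplate(b[y-8:y+h+8,x-8:x+w+8],t,cv2.TM_CCOEFF_NORMED); _,v,_,l=cv2.minMaxLoc(r); print(n,round(v,3),l[0]-8,l[1]-8)
print(bot.get_state()['t']); bot.sign_off()
E
```

```text
mug 0.994 0 0
tea 0.997 0 0
timer 0.935 0 0
31.3083
the job is handed in; nothing more can be done
```

The tea jug is ready to fill. It sits on the warmer with the strainer lid in place, and the gripper is holding the outer lid off to the side. The job was handed in at about 31 s of the 72 s allowed.

- **Jug:** I set it over the pegs with the handle at 228°. It met the plate exactly 20 mm above its height on the worktop, and the side view showed the foot down on the plate.
- **Lids:** They went down together and stopped at TCP z = 171.4 mm, against 171.3 mm expected for ears in the notches. The cameras showed the ears in the notches.
- **Unlocking:** I turned the knob about 74° anticlockwise, to within about 2° of the ears' line, with almost no torque. The outer lid came off alone and the strainer lid stayed flush.
- **Finish:** The outer lid's floor is about 80 mm above the jug's rim, and its centre is about 200 mm from the jug's axis.
- **Bystanders:** Comparing the first and last top views, the mug, tea box and timer had not moved by a pixel. The timer's match was a little weaker, at 0.94.

Two height measurements disagreed with your text. The tops of the knob and the warmer's boss came out about 5 mm higher than the stated sizes imply, and I used the stated sizes. The contact heights later matched those.

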